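Clear and pop open the garnish well

TASK

One of the two steel garnish stations has a shaker standing on its closed lid. Push that shaker off the lid with the fingers, sliding it upright and without lifting it, so that it stands wholly on the bare steel deck beside the lid; then press down on the round pad of that lid so its touch latch lets go and the spring pops the lid ajar. Leave the other station shut and do not disturb the bottle, ramekin and spoon.

Things in the scene. Friction and masses are not known exactly. Their poses are not given: they have to be found in the camera images.
- station_a: The station with the shaker on it: a low stainless box fixed to the counter, 200 (x) by 247 (y) by 90 mm high, origin at the middle of its underside. Its +y half is a well closed by a lid, its -y half is a bare flat deck at the height of 90 mm. Own axes: x points to the hinge side, y from the deck to the lid; the seam between deck and lid is at y = 0. The other station looks just the same
- station_b: The other station, same make and size and axes, nothing on its lid: it stays shut
- deck_a (a point): Centre of station_a's bare deck, on its surface; the deck measures 200 mm along the station's x and 122 mm along its y (the station's y from -125 to -3 mm)
- press_a (a point): Centre of the round black pad (24 mm across) on station_a's lid, mid-width, 24 mm in from the free edge (the robot's side); moves with the lid. Closed, the lid's upper face is 1 to 2 mm above the deck. Pressed here it sinks under 6 to 8 N; the latch lets go 5 to 6 mm down (a shorter press leaves it latched: press again), a hard stop comes at about 9 mm
- press_b (a point): The same pad on station_b's lid, not to be pressed
- lid_a (a joint): Angle of station_a's lid (a steel plate 190 mm along x by 122 mm along y) about its hinge, along the station's y at its +x side: 0 latched shut, about 0.35 rad popped ajar (free edge about 65 mm higher), slightly negative while pressed in. Once the latch has let go and the finger is withdrawn upward, the spring swings it up in about half a second, following the finger. It does not latch again
- lid_b (a joint): The same for station_b's lid; it must stay shut
- shaker_mid (a point): Centre of the shaker, half-way up: a round aluminium shaker 60 mm across (64 mm at its collar, 53 to 58 mm up), 70 mm high with a low domed perforated top, 0.15 to 0.26 kg, standing on station_a's lid; its own z axis is upright
- squeeze_mid (a point): Bystander: white squeeze bottle, 54 mm across, 160 mm high, on the counter beyond the stations; point at mid height
- ramekin_mid (a point): Bystander: white ceramic ramekin, 80 mm across, 45 mm high, on the counter at the left end (+y); point at mid height
- spoon: Bystander: steel spoon lying on the counter at the right end (-y), along x
Things that resemble listed ones, but are neither listed nor needed, are in the scene too. What is shaped like the part that bears shaker_mid but green or red is not meant.

How it is judged:
By the outcome, as a careful person would: the job done as asked, in the order asked, and still so for the second after the job is handed in, with the robot touching nothing.
It also fails if it takes over 45 s, if anything falls off the work surface, if the arm or the gripper's body presses on something with over 40 N, if the wrist force passes 120 N, or if a joint passes its speed limit or range.

ROBOT

A 6-joint arm with a two-finger parallel gripper is mounted at the origin on the work surface. World frame = base frame: x ahead of the robot, y to its left, z up, the work surface at z = 0. Lengths are in m, angles in rad, forces in N, time in s.
With the tool pointing down it reaches from about 0.35 to 0.975 m from the base axis. Payload 4.9 kg.
Tool frame: the origin (TCP) lies between the finger pads; the fingertips stand 14 mm ahead of it and the grasp point (between the pads) lies 5 mm behind it (manip.finger_overhang is the distance from the TCP to the fingertips, in m); z points along the fingers, y is the line along which they close (so a half turn about z gives the same grasp; the last joint's range is limited). The gripper opens to 85 mm and grips with 20 to 120 N. Pads are 22 mm wide; open, the fingers measure 114 mm over their backs; the gripper's body (76 mm by 85 mm) begins 54 mm behind the grasp point. The pads swing forward as they close: fully open they stand 13 mm farther back than shut.
Start: joints at [-1.397, 0.053, 1.613, -0, 1.476, -0.119], TCP at [0.18, -0.598, 0.245] pointing down, gripper open.
Joint ranges: [-3.01, 3.01], [-1.01, 2.22], [0.06, 2.58], [-1.02, 4.17], [0.09, 2.62], [-3.14, 3.14]. Speed limits (rad/s): [2.57, 2.57, 3.14, 3.14, 3.14, 3.14].

INTERFACE

Orientations are given as a unit quaternion [w, x, y, z].
In Python, from plant import manip, grab_frame gives the robot as it stands.
- The arm moves only by the tool servo_tool, never from a script. Its argument "deltas" is a list that holds one entry, the list of rows, each a list of 5 numbers: the opening in per cent of the stroke, from 0 (shut) to 100 (fully open), then the shift along the world's x, y, z in m, then the turn about the world's z in degrees. A call has exactly 8 rows; each row shifts and turns the commanded pose from where the row before left it; what a row does not reach is not made up. A row lasts 1/10 s, in which the tool goes at most 50 mm and 8.59 degrees, less where a joint would pass 70% of its speed; a pose out of reach is approached as far as the arm can. A call is refused whole if a number of a shift passes 0.05 or a number of a turn 8.59, either way. A call with a gripper value outside its range is refused whole. The fingers move at their own pace and stop on an object; the grip force is fixed at half the most. Time passes only in rows, so rows that do not move let the fingers close, or fill a call up. It gives the time, the measured TCP pose, the force, the opening and the grip force at its end, in the units of the state.
- manip.state(): the state, without advancing time (a new reading comes with each control period).
- grab_frame(name): name is "scene" or "top" or "wrist"; returns a dict with "pixels" (400x640x3 uint8, red, green, blue), "z_map" (400x640 float32, m along the optical axis (not along the pixel's ray), 0 where there is no reading), "fx", "fy", "cx", "cy" (pixels), "rvec" (rotation vector, rad) and "tvec" (3), from world to camera coordinates, as OpenCV has them; the wrist camera has in their place "T_tool_cam" (4x4, takes a point from camera to tool coordinates, whose origin is the TCP and whose axes are the flange's). Camera axes: x right, y down, z forward; pixel columns grow to the right and rows downward; lengths in m; the calibration is good to about 2 mm. A picture is of the moment at which its call begins: read the wrist's pose just before it.
- manip.job_done(): hands the job in; it is judged then, once.
The state is a dict: "time": time; "joint_pos": joint angles; "joint_vel": joint speeds; "joint_efforts": joint torques, N m; "tool_pos": TCP position; "tool_rot": TCP orientation; "contact_force": force on the tool from outside, world axes, zero at the start; "ft_torque": the same for the moment, N m; "gripper_width": opening from 0.0 (shut) to 1.0 (fully open); "grasp_force": force on a finger pad.
Only numpy, scipy, OpenCV 4.12 (cv2) and the standard library are available. Lean on these libraries where they do the work, as an engineer would, in place of code of your own. Each camera call takes 0.05 s, during which the arm holds its last target. There are 200 camera calls.

## Working session

There is one attempt and no reset: what is moved stays moved. The work goes in short steps, Python scripts to look and compute and a tool call to move; the robot and the scene stay as the last step left them, time stands still between calls to the robot, and variables do not carry over. Pictures are saved under pics/ and viewed, at most 10 in all, crops included, and the job is handed in when it is done.

Besides the shell and the picture viewer there is one more tool, called after "Emit:" in YAML: its name, and indented under it one key for each argument. servo_tool: Moves the arm, as the interface text tells. Its arguments: {"type":"object","properties":{"deltas":{"type":"array"}},"required":["deltas"]}

```bash
mkdir -p pics; cat > h.py <<'E'
import numpy as np, cv2
from plant import manip, grab_frame
def world(f,u,v,r=1):
    z=f["z_map"][v-r:v+r+1,u-r:u+r+1]; z=np.median(z[z>0])
    R=cv2.Rodrigues(np.array(f["rvec"],float))[0]
    c=np.array([(u-f["cx"])/f["fx"]*z,(v-f["cy"])/f["fy"]*z,z])
    return R.T@(c-np.array(f["tvec"]).ravel())
def cloud(f):
    z=f["z_map"]; v,u=np.mgrid[:400,:640]
    c=np.stack([(u-f["cx"])/f["fx"]*z,(v-f["cy"])/f["fy"]*z,z],-1)
    R=cv2.Rodrigues(np.array(f["rvec"],float))[0]
    return (c-np.array(f["tvec"]).ravel())@R
def save(f,n,box=None,s=1):
    p=f["pixels"][...,::-1]
    if box: p=p[box[1]:box[3],box[0]:box[2]]
    cv2.imwrite("pics/"+n,cv2.resize(p,None,fx=s,fy=s,interpolation=cv2.INTER_CUBIC))
E
python3 - <<'E'
from h import *
import pickle
for n in("scene","top"):
    f=grab_frame(n); save(f,n+"1.png",s=1.25); pickle.dump(f,open(n+".pkl","wb"))
print(manip.state())
E
```

```text
{'time': 0.1, 'joint_pos': array([-1.39700726e+00,  5.32536496e-02,  1.61417961e+00,  2.95986491e-06,
        1.47601634e+00, -1.18985580e-01]), 'joint_vel': array([ 3.56504364e-04, -6.28337120e-04, -4.72316567e-03,  8.71451806e-04,
        2.03322016e-03, -5.60223838e-05]), 'joint_efforts': array([ 7.42798591e-06, -3.94905174e+01, -3.71365392e+01, -9.14140537e-05,
        3.93137496e-03,  1.30318540e-05]), 'tool_pos': array([ 0.18029491, -0.59785411,  0.24419531]), 'tool_rot': array([-9.28164984e-04,  9.89304090e-01,  1.45864853e-01, -2.39659940e-05]), 'contact_force': array([ 0.54539835, -0.18969512, -0.22727174]), 'ft_torque': array([-0.03452753, -0.01974438, -0.03026586]), 'grasp_force': 0.0, 'gripper_width': 1.0002569225966007}
```

View pics/scene1.png

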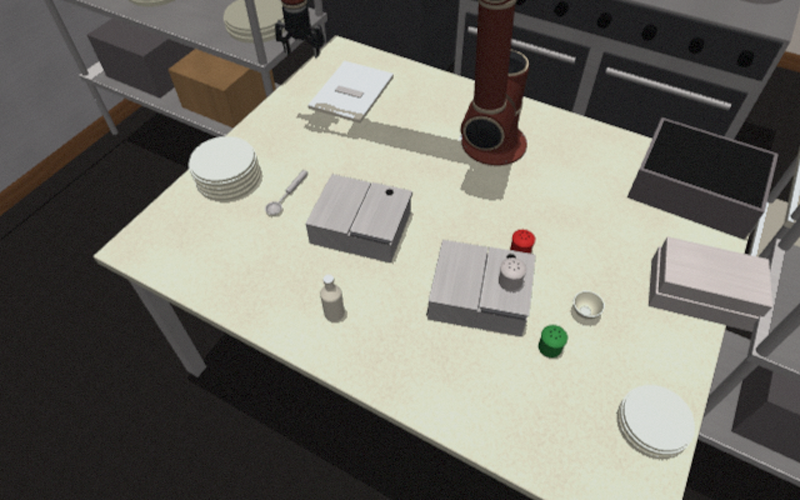

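View pics/top1.png

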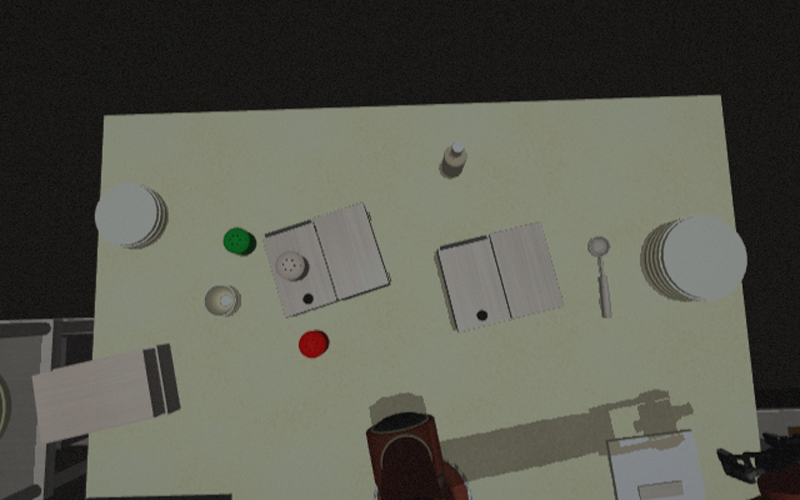

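The aluminium shaker is at (291,265) in the top view, on the left station, so that is station_a. Lookalikes are the green shaker at (238,240) and the red one at (313,344). Station_a's pad is at (308,299), and station_b with its pad is at (482,315). Next I measure and check with a crop.

```bash
python3 - <<'E'
from h import *
import pickle
f=pickle.load(open("top.pkl","rb")); P=cloud(f); z=P[...,2]; ok=f["z_map"]>0
save(f,"crop.png",(180,150,340,270),5)
lab=cv2.connectedComponents(((z>.06)&(z<.2)&ok).astype(np.uint8))[1]
for n,(u,v) in {"A":(270,200),"B":(385,230)}.items():
    u,v=(280,200) if n=="A" else (415,210)
    m=(lab==lab[v,u]); q=P[m]; top=q[(q[:,2]>.08)&(q[:,2]<.1)]
    r=cv2.minAreaRect(top[:,:2].astype(np.float32)); print(n,len(top),r,np.median(top[:,2])); print(cv2.boxPoints(r).round(4))
    if n=="A":
        s=q[q[:,2]>.115]; print("shaker above .115",len(s),s.min(0),s.max(0),cv2.minEnclosingCircle(s[:,:2].astype(np.float32)))
        t=q[q[:,2]>.147]; print(np.percentile(q[:,2],[99,100]),cv2.minEnclosingCircle(t[:,:2].astype(np.float32)))
dark=(f["pixels"].max(-1)<40)&(z>.08)&(z<.1)&ok
n,l,st,c=cv2.connectedComponentsWithStats(dark.astype(np.uint8))
for i in range(1,n):
    if st[i,4]>15: print("dark",c[i],st[i,4],P[l==i].mean(0))
for n,(u,v) in {"red":(250,275),"green":(190,192),"ram":(176,240),"bottle":(363,125)}.items(): print(n,world(f,u,v))
E
```

```text
A 5336 ((0.5696012377738953, 0.2095334827899933), (0.20052418112754822, 0.24758049845695496), 16.671344757080078) 0.09103678151962563
[[0.438  0.2994]
 [0.5091 0.0622]
 [0.7012 0.1197]
 [0.6301 0.3569]]
shaker above .115 471 [0.51962028 0.24216048 0.11502983] [0.58269692 0.30678786 0.16481741] ((0.5506173968315125, 0.274282842874527), 0.0326063297688961)
[0.16070484 0.16481741] ((0.5509528517723083, 0.27380403876304626), 0.032187145203351974)
B 6033 ((0.5179551243782043, -0.19122909009456635), (0.19993595778942108, 0.24764204025268555), 12.153271675109863) 0.09090285638808843
[[ 0.3942 -0.0912]
 [ 0.4463 -0.3333]
 [ 0.6418 -0.2912]
 [ 0.5896 -0.0491]]
dark [246.075 238.8  ] 40 [0.47999504 0.24747746 0.09256336]
dark [385.16666667 251.95238095] 42 [ 0.43172388 -0.14547499  0.09296369]
red [0.37664907 0.24174241 0.06914644]
green [0.62295882 0.41807523 0.06936631]
ram [0.48454773 0.4829096  0.00564541]
bottle [ 0.79232361 -0.09493159  0.12465163]
```

View pics/crop.png

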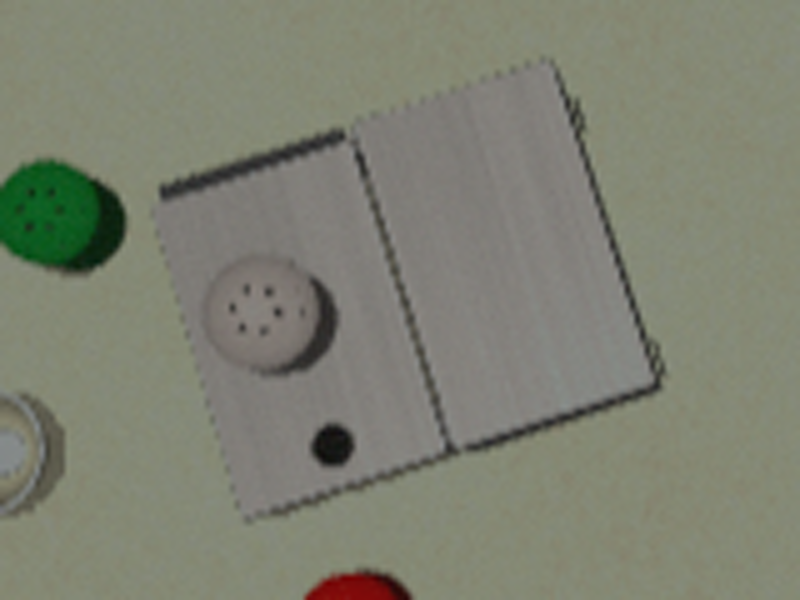

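The crop confirms it: plain aluminium shaker at (263,313), pad at (332,445), seam running from (358,150) to (450,445). Station_a has yaw 16.7°, with the shaker at station (0.001, 0.067) and the pad at (-0.075, 0.062), both consistent with the description.

Plan: cradle the shaker between half-open fingers, tool y along station x, and push along station -y.

Emit:
servo_tool:
  deltas:
    - [[45,0.03,0.035,0.002,8.5],[45,0.03,0.035,0.002,8.5],[45,0.03,0.035,0.002,8.5],[45,0.03,0.035,0.002,8.5],[45,0.03,0.035,0.002,8.5],[45,0.03,0.035,0.002,8.5],[45,0.03,0.035,0.002,8.5],[45,0.03,0.035,0.002,8.5]]

```text
time: 0.9
tool_pos: [0.4211, -0.3166, 0.261]
tool_rot: [-0.0, 0.737, 0.676, 0.0]
contact_force: [0.7, -0.2, -0.3]
gripper_width: 0.454
grasp_force: 0.0
```

Emit:
servo_tool:
  deltas:
    - [[45,0.005,0.048,0,5.5],[45,0.005,0.048,0,5.5],[45,0.005,0.048,0,5.5],[45,0.005,0.048,0,5.5],[45,0.005,0.048,0,0],[45,0.005,0.048,0,0],[45,0.005,0.048,0,0],[45,0.005,0.048,0,0]]

```text
time: 1.7
tool_pos: [0.4599, 0.0676, 0.261]
tool_rot: [0.0, 0.596, 0.803, -0.0]
contact_force: [1.5, -1.3, -0.3]
gripper_width: 0.448
grasp_force: 0.0
```

Emit:
servo_tool:
  deltas:
    - [[45,0.011,0.036,0,0],[45,0.011,0.036,0,0],[45,0.011,0.036,0,0],[45,0.011,0.036,0,0],[45,0.011,0.036,0,0],[45,0.011,0.036,0,0],[45,0.01,0.04,0,0],[45,0,0,0,0]]

```text
time: 2.5
tool_pos: [0.5362, 0.3252, 0.2598]
tool_rot: [-0.001, 0.595, 0.804, -0.0]
contact_force: [-0.5, -0.5, 0.1]
gripper_width: 0.449
grasp_force: 0.0
```

```bash
python3 - <<'E'
from h import *
print(manip.finger_overhang)
f=grab_frame("scene"); R=cv2.Rodrigues(np.array(f["rvec"]))[0]
p=R@np.array([.536,.325,.26])+np.array(f["tvec"]).ravel(); u=int(p[0]/p[2]*f["fx"]+f["cx"]);v=int(p[1]/p[2]*f["fy"]+f["cy"]);print(u,v)
w=grab_frame("wrist"); print(w["T_tool_cam"],w["fx"],w["cx"],w["cy"])
a=f["pixels"][max(v-60,0):max(v-60,0)+120,max(u-60,0):max(u-60,0)+120]
img=np.hstack([cv2.resize(a,(360,360),interpolation=cv2.INTER_CUBIC),cv2.resize(w["pixels"],(440,275)) if 0 else cv2.copyMakeBorder(cv2.resize(w["pixels"],(440,275)),0,85,0,0,cv2.BORDER_CONSTANT)])
cv2.imwrite("pics/g.png",img[...,::-1])
E
```

```text
0.014
435 193
[[-2.28983518e-04 -9.58431462e-01 -2.85322764e-01  7.29962531e-02]
 [ 9.99999969e-01 -1.92741004e-04 -1.55103183e-04 -5.16502754e-04]
 [ 9.36623746e-05 -2.85322791e-01  9.58431477e-01 -1.29911265e-01]
 [ 0.00000000e+00  0.00000000e+00  0.00000000e+00  1.00000000e+00]] 337.7393352366652 321.2024611848609 199.49162057621191
```

View pics/g.png

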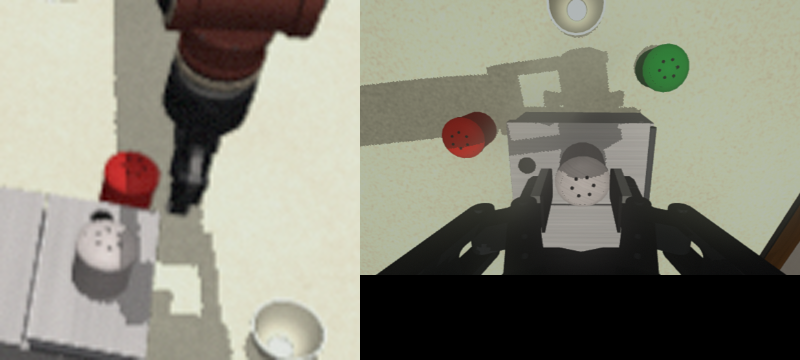

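The scene crop shows the gripper behind the shaker. The wrist view shows thin pads with the linkages outboard and the shaker centred between the fingers. I narrow the gap to 25% so the pads sit lower, clear of the collar, and descend.

Emit:
servo_tool:
  deltas:
    - [[25,-0.001,0.004,-0.025,0],[25,0,0,-0.03,0],[25,0,0,-0.03,0],[25,0,0,-0.025,0],[25,0,0,-0.018,0],[25,0,0,-0.011,0],[25,0,0,-0.006,0],[25,0,0,0,0]]

```text
time: 3.4
tool_pos: [0.5352, 0.325, 0.116]
tool_rot: [-0.0, 0.597, 0.802, -0.0]
contact_force: [-0.2, 0.4, -0.4]
gripper_width: 0.253
grasp_force: 0.0
```

```bash
python3 - <<'E'
from h import *
s=manip.state();print(s["tool_pos"],s["contact_force"])
w=grab_frame("wrist"); save(w,"w2.png")
f=grab_frame("scene"); a=f["pixels"][150:270,350:470]
cv2.imwrite("pics/g2.png",np.hstack([cv2.resize(a,(400,400),interpolation=cv2.INTER_CUBIC),w["pixels"][:,120:520]])[...,::-1])
E
```

```text
[0.53523158 0.32499575 0.11601075] [-0.23910031  0.41090051 -0.3631855 ]
```

View pics/g2.png

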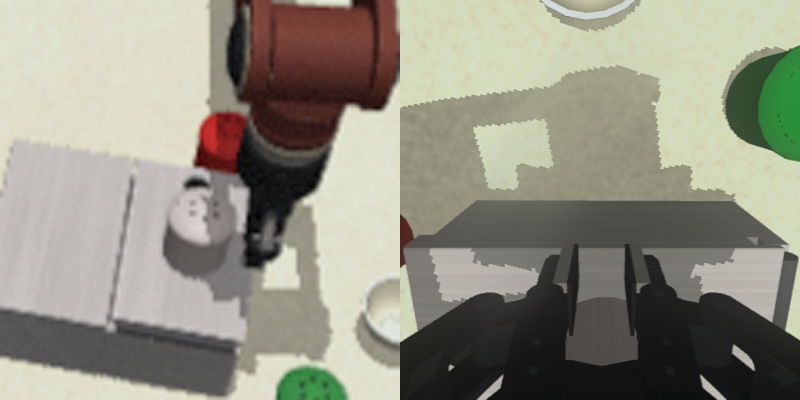

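Emit:
servo_tool:
  deltas:
    - [[25,0.0017,-0.0057,0,0],[25,0.0017,-0.0057,0,0],[25,0.001,-0.0034,0,0],[25,0.001,-0.0034,0,0],[25,0.0014,-0.0048,0,0],[25,0.0014,-0.0048,0,0],[25,0.0014,-0.0048,0,0],[25,0.0014,-0.0048,0,0]]

```text
time: 4.3
tool_pos: [0.5464, 0.2878, 0.1163]
tool_rot: [-0.0, 0.596, 0.803, -0.0]
contact_force: [-0.7, 1.9, 1.7]
gripper_width: 0.246
grasp_force: 0.0
```

```bash
cat >> h.py <<'E'
O=np.array([.5696,.2095]); th=np.radians(16.67); X=np.array([np.cos(th),np.sin(th)]); Y=np.array([-X[1],X[0]])
def st(p): d=np.array(p[:2])-O; return (d@X).round(4),(d@Y).round(4)
def chk(ymax=.3):
    s=manip.state(); print("tcp",st(s["tool_pos"]),s["tool_pos"],s["contact_force"],s["time"])
    f=grab_frame("top"); P=cloud(f); q=P[(P[...,2]>.11)&(P[...,2]<.17)&(f["z_map"]>0)&(f["pixels"].max(-1)>70)]
    d=q[:,:2]-O; x=d@X; y=d@Y; m=(abs(x)<.1)&(abs(y)<.125)
    if m.any(): print("shaker",m.sum(),x[m].min(),x[m].max(),y[m].min(),y[m].max(),q[m,2].max())
    return f
E
python3 - <<'E'
from h import *
chk()
E
```

```text
tcp (np.float64(0.0003), np.float64(0.0817)) [0.54643099 0.28784894 0.11626493] [-0.74043941  1.88079705  1.69474336] 4.3
shaker 388 -0.03162224750454371 0.029749757762591207 0.009187616370406179 0.06613186990245483 0.1646248554167852
```

Emit:
servo_tool:
  deltas:
    - [[25,0.0019,-0.0062,0.001,0],[25,0.0019,-0.0062,0,0],[25,0.0019,-0.0062,0,0],[25,0.0019,-0.0062,0,0],[25,0.0019,-0.0062,0,0],[25,0.0019,-0.0062,0,0],[25,0.0019,-0.0062,0,0],[25,0.0019,-0.0062,0,0]]

```text
time: 5.15
tool_pos: [0.5616, 0.238, 0.1171]
tool_rot: [-0.0, 0.596, 0.803, -0.0]
contact_force: [-0.6, 0.6, -0.9]
gripper_width: 0.248
grasp_force: 0.4
```

```bash
python3 - <<'E'
from h import *
chk()
E
```

```text
tcp (np.float64(0.0005), np.float64(0.0296)) [0.56160803 0.23797051 0.11707069] [-0.61656035  0.56794067 -0.91007968] 5.15
shaker 338 -0.03181310842072767 0.030692722041193676 -0.04273325918622377 0.005801535384384757 0.1644080971639237
```

Sliding well: the shaker centre is at about y = -0.011. I continue about 52 mm.

Emit:
servo_tool:
  deltas:
    - [[25,0.0019,-0.0062,0,0],[25,0.0019,-0.0062,0,0],[25,0.0019,-0.0062,0,0],[25,0.0019,-0.0062,0,0],[25,0.0019,-0.0062,0,0],[25,0.0019,-0.0062,0,0],[25,0.0019,-0.0062,0,0],[25,0.0014,-0.0046,0,0]]

```text
time: 6.0
tool_pos: [0.5765, 0.19, 0.1173]
tool_rot: [0.0, 0.597, 0.803, -0.0]
contact_force: [-0.2, 1.8, -0.0]
gripper_width: 0.25
grasp_force: 0.2
```

```bash
python3 - <<'E'
from h import *
chk()
E
```

```text
tcp (np.float64(0.001), np.float64(-0.0207)) [0.57649325 0.18997946 0.11731973] [-0.22169088  1.84001095 -0.02169087] 6.0
shaker 246 -0.03101389826712443 0.02912266460486504 -0.09305206183556793 -0.0515626532081976 0.16489780939104334
```

Emit:
servo_tool:
  deltas:
    - [[25,-0.0015,0.0048,0,0],[25,-0.0029,0.0096,0,0],[25,-0.0029,0.0096,0,0],[25,-0.0029,0.0096,0.005,0],[10,-0.0029,0.0096,0.01,0],[0,-0.005,0.005,0.015,0],[0,-0.02,0,0.01,0],[0,-0.02,0,0,0]]

```text
time: 6.85
tool_pos: [0.5193, 0.2399, 0.1613]
tool_rot: [0.002, 0.596, 0.803, 0.002]
contact_force: [0.3, -0.8, -0.3]
gripper_width: 0.005
grasp_force: 0.0
```

Emit:
servo_tool:
  deltas:
    - [[0,-0.02,0.005,0,0],[0,-0.015,0.004,0,0],[0,-0.003,0,0,0],[0,0,0,0,0],[0,0,0,0,0],[0,0,0,0,0],[0,0,0,0,0],[0,0,0,0,0]]

```text
time: 7.65
tool_pos: [0.4805, 0.2476, 0.1572]
tool_rot: [-0.0, 0.597, 0.803, -0.0]
contact_force: [0.0, -0.1, -0.1]
gripper_width: -0.002
grasp_force: 0.0
```

```bash
python3 - <<'E'
from h import *
f=chk()
w=grab_frame("wrist")
cv2.imwrite("pics/g3.png",np.hstack([cv2.resize(f["pixels"][140:280,180:320],(400,400),interpolation=cv2.INTER_CUBIC),w["pixels"][:,120:520]])[...,::-1])
E
```

```text
tcp (np.float64(-0.0744), np.float64(0.0621)) [0.48050577 0.24764499 0.15717297] [ 0.01990172 -0.14842661 -0.13274847] 7.65
shaker 417 -0.03208775020996297 0.029963976881538096 -0.09010229121172666 -0.02740204564933697 0.16346668679799367
```

View pics/g3.png

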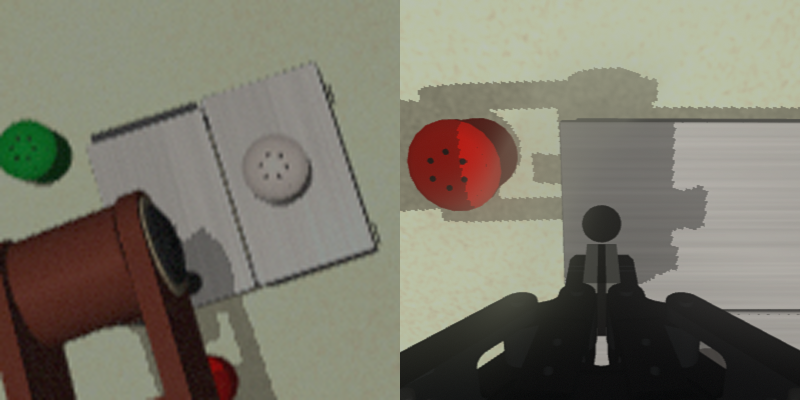

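The shaker stands upright on the deck at y ≈ -0.059, and the closed fingers are lined up on the pad, seen at (601,223). I descend and press.

Emit:
servo_tool:
  deltas:
    - [[0,0,0,-0.015,0],[0,0,0,-0.015,0],[0,0,0,-0.01,0],[0,0,0,-0.005,0],[0,0,0,-0.003,0],[0,0,0,-0.002,0],[0,0,0,-0.002,0],[0,0,0,0,0]]

```text
time: 8.55
tool_pos: [0.4806, 0.248, 0.1059]
tool_rot: [0.0, 0.596, 0.803, 0.0]
contact_force: [0.5, -0.2, 0.7]
gripper_width: -0.001
grasp_force: 0.3
```

Emit:
servo_tool:
  deltas:
    - [[0,0,0,-0.001,0],[0,0,0,-0.001,0],[0,0,0,-0.001,0],[0,0,0,-0.001,0],[0,0,0,0,0],[0,0,0,0,0],[0,0,0,0,0],[0,0,0,0,0]]

```text
time: 9.35
tool_pos: [0.4806, 0.248, 0.1027]
tool_rot: [0.0, 0.596, 0.803, 0.0]
contact_force: [-3.3, -0.5, 6.6]
gripper_width: 0.001
grasp_force: 3.2
```

Emit:
servo_tool:
  deltas:
    - [[0,0,0,-0.001,0],[0,0,0,-0.001,0],[0,0,0,-0.001,0],[0,0,0,-0.001,0],[0,0,0,0,0],[0,0,0,0,0],[0,0,0,0,0],[0,0,0,0,0]]

```text
time: 10.15
tool_pos: [0.4807, 0.248, 0.0988]
tool_rot: [0.0, 0.596, 0.803, 0.0]
contact_force: [-2.8, -0.3, 6.7]
gripper_width: 0.001
grasp_force: 3.5
```

Emit:
servo_tool:
  deltas:
    - [[0,0,0,0.005,0],[0,0,0,0.01,0],[0,0,0,0.015,0],[0,0,0,0.02,0],[0,0,0,0.025,0],[0,0,0,0.03,0],[0,0,0,0.03,0],[0,0,0,0.03,0]]

```text
time: 10.95
tool_pos: [0.4797, 0.2477, 0.2641]
tool_rot: [-0.0, 0.596, 0.803, -0.0]
contact_force: [0.1, 0.9, 0.5]
gripper_width: 0.002
grasp_force: 0.0
```

Emit:
servo_tool:
  deltas:
    - [[0,-0.02,-0.03,0.02,0],[0,-0.02,-0.04,0.02,0],[0,-0.01,-0.045,0,0],[0,-0.01,-0.045,0,0],[0,0,-0.045,0,0],[0,0,-0.045,0,0],[0,0,-0.02,0,0],[0,0,0,0,0]]

```text
time: 11.75
tool_pos: [0.4197, -0.0242, 0.3028]
tool_rot: [0.0, 0.598, 0.801, -0.0]
contact_force: [-0.1, -0.1, 0.3]
gripper_width: 0.002
grasp_force: 0.0
```

```bash
python3 - <<'E'
from h import *
f=chk()
g=grab_frame("scene")
cv2.imwrite("pics/g4.png",np.hstack([cv2.resize(f["pixels"][140:280,180:320],(400,400),interpolation=cv2.INTER_CUBIC),cv2.resize(g["pixels"][140:300,320:480],(400,400),interpolation=cv2.INTER_CUBIC)])[...,::-1])
E
```

```text
tcp (np.float64(-0.2106), np.float64(-0.1809)) [ 0.41971977 -0.02420038  0.302791  ] [-0.05396429 -0.1429303   0.30730275] 11.75
shaker 2399 -0.09271226126810261 0.04985974833836612 -0.08999319232408798 0.12335599938876686 0.16538900898251344
```

View pics/g4.png

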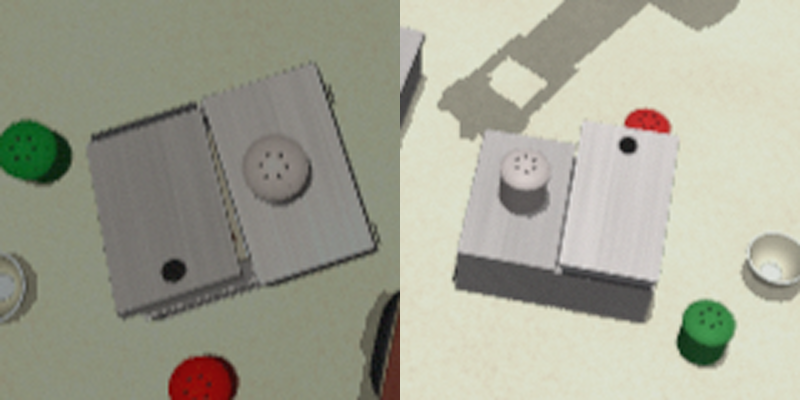

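The lid is ajar, with its pad raised at (173,270). The shaker is upright on the deck at (277,170), clear of the seam, and the robot is touching nothing.

```bash
python3 -c "
from plant import manip
print(manip.job_done())"
```

```text
the job is handed in; nothing more can be done
None
```

The shaker was pushed off station_a's lid and stands upright on the bare deck, and that lid is popped ajar; the arm never went near station_b's lid or the bottle, ramekin and spoon, and the job was handed in at about 12 s.

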